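# Tilt a support bracket out of a stacked parts bin and lay it beside its mate

## Task

Draw the long aluminium support bracket out through the slot in the front of the lower parts bin: its turned-up end plate is taller than the slot, so raise the free end as you draw it, until the plate slants enough to slip out under the upper bin, without shifting the upper bin. Then lay the bracket flat in the grey tray beside its mate, lengthwise along the tray, end plate standing up and at the same end as the mate's. Set it right down before you let go, and leave the mate and the other things on the bench where they are.

Things in the scene. Friction and masses are not known exactly. Their poses are not given: they have to be found in the camera images.
- bracket: Bracket to take out: bare aluminium, 90 g, loose. Channel leg 200 mm long, 26 wide, 20 high (flat parallel sides, 3 mm walls, open below); at one end a square turned-up plate 4 mm thick, 26 wide, 54 high from the leg's underside. Origin: middle of the leg's underside. x along the leg to the plate, y across, z up the plate. Starts leaning in the lower bin, plate inside, about 12 degrees, free end up.
- bracket_heel (a point): Lower edge of the bracket's plate end, middle of its width (bracket x = +100 mm, z = 0). At the start it stands on the lower bin's floor, near the back wall.
- bracket_nose (a point): Lower edge of the bracket's free end, middle of its width (bracket x = -100 mm, z = 0). At the start about 73 mm of the leg sticks out through the slot, roughly square to the bin's front, its underside resting on the lip.
- lower_bin: Lower of two stacked black plastic bins, fixed: 140 mm deep (x), 104 wide (y), rim 79 mm up, walls 3, floor 4 mm. Origin: centre of its underside, on the bench. The slotted front faces its -x side, outer face x = -70 mm. Slot: middle of the front, 58 mm wide, 46 mm high, from the lip (30 mm up) to the upper bin's underside (76 mm up). The upper bin covers the open top, so the slot is the only way out.
- lip (a point): Top of the lower bin's rolled lip (6 mm round), middle of the slot (bin x = -68.5 mm, z = 30 mm). To pass between it and the upper bin, the bracket must be tilted at least 40 degrees from level, free end up, plate trailing; 50 to 60 degrees gives good clearance.
- upper_bin: Upper bin, same kind (140 x 104 x 79 mm), standing square on the lower bin's rim and facing the same way, heat sinks in it, 0.6 kg in all. Loose, kept from sliding only by a 3 mm foot inside the lower rim; underside 76 mm and rim 158 mm above the bench. Origin: on its middle, at the lower bin's rim, 79 mm above the bench. Not to be shifted, tipped or lifted.
- tray: Shallow grey plastic tray, fixed on the bench, 290 mm (x) by 206 mm (y) outside, walls 3 mm thick and 13 mm high over the bench, flat floor 3 mm above the bench. Origin: centre of its underside. The mate lies on its -y half with its end plate at the +x end; the +y half is empty.
- mate: The mate: a bracket exactly like the other, same frame, lying flat in the tray along its length, about 55 mm to the -y side of the middle, end plate up and at the tray's +x end. Loose; leave it.
- meter: Handheld multimeter lying on its back, 185 x 88 mm, 47 mm high over its dial, dark plastic. Origin: middle of its underside. Bystander.
- jar: Round clear jar with a steel lid, 60 mm across, 75 mm high, standing. Origin: centre of its underside. Bystander.
- driver: Screwdriver with a grey handle, 190 mm long, lying on the bench beyond the bins. Bystander.
- bracket_plate_top (a point): The top edge of the bracket's end plate, middle (bracket x = +98 mm, z = 54 mm).
Mind the look-alikes: they are no part of the job. Leave any purple or turquoise look-alike of the bracket alone.

How it is judged:
By the outcome, as a careful person would: the job done as asked, in the order asked, and still so for the second after the job is handed in, with the robot touching nothing.
It also fails if it takes over 51 s, if anything falls off the work surface, if the arm or the gripper's body presses on something with over 40 N, if the wrist force passes 120 N, or if a joint passes its speed limit or range.

## Robot

A 7-joint arm with a two-finger parallel gripper is mounted at the origin on the work surface. World frame = base frame: x ahead of the robot, y to its left, z up, the work surface at z = 0. Lengths are in mm, angles in rad, forces in N, time in s.
With the tool pointing down it reaches from about 350 to 900 mm from the base axis. Payload 7.2 kg.
Tool frame: the origin (TCP) lies at the centre of the arm's flange, where the gripper is bolted on; the fingertips stand 182 mm ahead of it and the grasp point (between the pads) lies 163 mm ahead of it; z points along the fingers, y is the direction in which the jaws open and shut (so a half turn about z gives the same grasp; the last joint's range is limited). The gripper opens to 88 mm and grips with 3 to 60 N. Pads are 20 mm wide; open, the fingers measure 115 mm over their backs; the gripper's body (75 mm by 178 mm) begins 61 mm behind the grasp point.
Start: joints at [-0.068, 0.411, -0.013, 1.596, 0.006, 1.134, -0.082], TCP at [624.998, -0.012, 404.653] pointing down, gripper open.
Joint ranges: [-2.95, 2.95], [-0.29, 1.99], [-1.47, 1.44], [0.14, 2.54], [-1.03, 4.17], [0.13, 1.85], [-2.86, 2.86]. Speed limits (rad/s): [2.39, 2.39, 3.01, 3.01, 3.14, 3.14, 3.14].

## Interface

Orientations are given as [roll, pitch, yaw] about the fixed x, y, z axes, in that order (R = Rz(yaw) Ry(pitch) Rx(roll)).
In Python, from rig import * gives the robot as it stands.
- The arm moves only by the tool carry_out, never from a script. Its argument "increments" is a list of rows, each a list of 3 entries, a list of its own where there are three numbers: the shift along the tool's x, y, z each as a share of 0.02 m, from -1 to 1, then the turn, a rotation vector about the tool's x, y, z each as a share of 6 degrees, from -1 to 1, then the opening, from 0 (shut) to 1 (fully open). In form: [[[tx, ty, tz], [rx, ry, rz], claw], ...]. A call has exactly 8 rows; each row shifts and turns the pose as measured when the row begins, along the tool's axes as they then stand; what a row does not reach is not made up. A row lasts 1/12 s, in which the tool goes at most 41.7 mm and 7.16 degrees, less where a joint would pass 70% of its speed; a pose out of reach is approached as far as the arm can. A call with a number of a shift or a turn outside -1 to 1 is refused whole. A call with a gripper value outside its range is refused whole. The fingers move at their own pace and stop on an object; the grip force is fixed at half the most. Time passes only in rows, so rows that do not move let the fingers close, or fill a call up. It gives the time, the measured TCP pose, the force and the opening at its end, in the units of the state.
- observe(): the state, without advancing time (a new reading comes with each control period).
- capture(name): name is "scene" or "side" or "wrist"; returns the picture (400x640x3 uint8, red, green, blue); there is no depth.
- camera_info(name): a dict with "K" (3x3 intrinsics, pixels), "k1" (the pictures are not rectified: a ray, as slopes to the right and down, at radius r is drawn at 1 + k1 r^2 times it, then the intrinsics apply), "extrinsics" (4x4, takes a point from camera to world coordinates); the wrist camera has in their place "tool_from_camera" (4x4, takes a point from camera to tool coordinates, whose origin is the TCP and whose axes are the flange's). Camera axes: x right, y down, z forward; pixel columns grow to the right and rows downward; lengths in mm; the calibration is good to about 2 mm. A picture is of the moment at which its call begins: read the wrist's pose just before it. camera_info takes no time and is no camera call.
- hand_in(): hands the job in, once; it reports no verdict.
The state is a dict: "clock": time; "joint_pos": joint angles; "qvel": joint speeds; "effort": joint torques, N m; "ee_pos": TCP position; "tool_rot": TCP orientation; "contact_force": force on the tool from outside, world axes, zero at the start; "moment": the same for the moment, N m; "finger_gap": finger opening in mm.
Only numpy, scipy, OpenCV 4.12 (cv2) and the standard library are available. Lean on these libraries where they do the work, as an engineer would, in place of code of your own. Each camera call takes 0.05 s, during which the arm holds its last target. There are 200 camera calls.

## Working session

There is one attempt and no reset: what is moved stays moved. The work goes in short steps, Python scripts to look and compute and a tool call to move; the robot and the scene stay as the last step left them, time stands still between calls to the robot, and variables do not carry over. Pictures are saved under pics/ and viewed, about 8 in all and at most 12, crops included, and the job is handed in when it is done.

Besides the shell and the picture viewer there is one more tool, called after "Request:" in YAML: its name, and indented under it one key for each argument. carry_out: Moves the arm, as the interface text tells. Its arguments: {"type":"object","properties":{"increments":{"type":"array"}},"required":["increments"]}

```bash
mkdir -p pics; python3 - <<'E'
from rig import *
import cv2,numpy as np
s=observe();print({k:np.round(v,3) for k,v in s.items()})
for n in("scene","side","wrist"):
    im=capture(n);cv2.imwrite(f"pics/{n}0.png",im[:,:,::-1])
    c=camera_info(n);print(n,{k:np.round(v,3).tolist() for k,v in c.items()})
a=cv2.imread("pics/scene0.png");b=cv2.imread("pics/side0.png")
E
```

```text
{'clock': np.float64(0.0), 'joint_pos': array([-0.068,  0.412, -0.013,  1.597,  0.006,  1.134, -0.082]), 'qvel': array([ 0.   , -0.   , -0.001, -0.001,  0.001,  0.002,  0.001]), 'effort': array([-0.0000e+00, -5.8796e+01,  6.4200e-01, -2.9107e+01, -5.4000e-02,
        1.8000e-02,  0.0000e+00]), 'ee_pos': array([ 6.24783e+02, -2.50000e-02,  4.03811e+02]), 'tool_rot': array([-3.14 ,  0.   ,  1.571]), 'contact_force': array([-0.614,  0.087,  0.287]), 'moment': array([ 0.018, -0.036,  0.031]), 'finger_gap': np.float64(87.791)}
scene {'K': [[397.507, 0.0, 326.043], [0.0, 397.507, 203.068], [0.0, 0.0, 1.0]], 'k1': -0.042, 'extrinsics': [[-0.096, 0.606, -0.789, 1432.442], [0.995, 0.049, -0.084, 243.326], [-0.012, -0.794, -0.608, 759.694], [0.0, 0.0, 0.0, 1.0]]}
side {'K': [[508.589, 0.0, 313.638], [0.0, 508.589, 199.514], [0.0, 0.0, 1.0]], 'k1': -0.004, 'extrinsics': [[-0.836, -0.373, 0.403, 49.476], [-0.549, 0.56, -0.62, 930.772], [0.005, -0.74, -0.673, 930.146], [0.0, 0.0, 0.0, 1.0]]}
wrist {'K': [[292.294, 0.0, 312.993], [0.0, 292.294, 195.596], [0.0, 0.0, 1.0]], 'k1': -0.008, 'tool_from_camera': [[-0.002, -0.954, -0.301, 83.407], [1.0, -0.002, 0.0, -0.755], [-0.001, -0.301, 0.954, 19.903], [0.0, 0.0, 0.0, 1.0]]}
```

View pics/scene0.png

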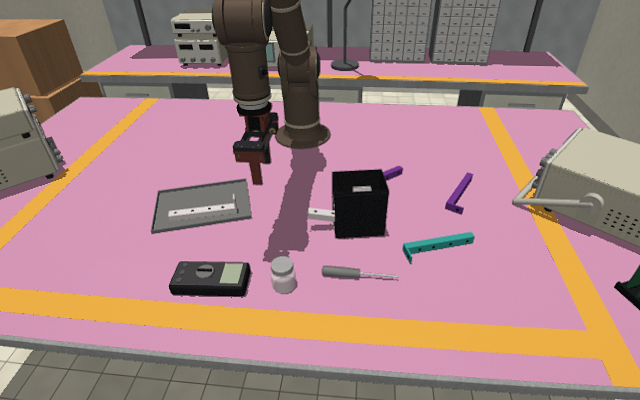

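View pics/side0.png

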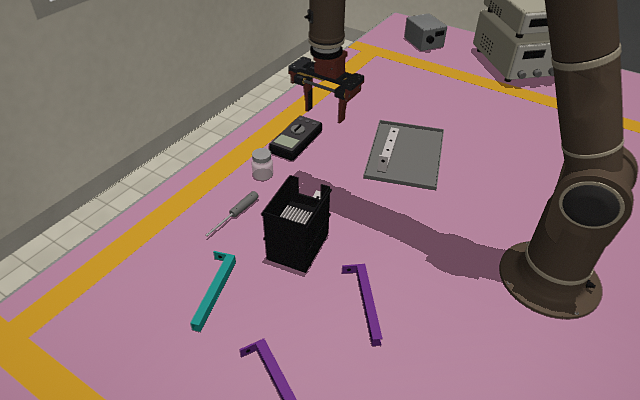

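Candidates: bare-aluminium piece out of the bin slot at scene (322,213), the mate in the tray (203,211), purples (390,173) and (460,190), turquoise (440,243). By its description the target is the one at (322,213). I'll check it in a close crop.

```bash
cat > h.py <<'E'
from rig import *
import cv2,numpy as np
from scipy.spatial.transform import Rotation as Ro
def cam(n,s=None):
    c=camera_info(n);K=np.array(c["K"]);k=c["k1"]
    if n=="wrist":
        s=s or observe();T=np.eye(4);T[:3,:3]=Ro.from_euler("xyz",s["tool_rot"]).as_matrix();T[:3,3]=s["ee_pos"]
        E=T@np.array(c["tool_from_camera"])
    else:E=np.array(c["extrinsics"])
    return K,k,E
def ray(c,p):
    K,k,E=c;d=np.array([(p[0]-K[0,2])/K[0,0],(p[1]-K[1,2])/K[1,1]]);u=d.copy()
    for _ in range(10):u=d/(1+k*(u@u))
    v=E[:3,:3]@np.array([u[0],u[1],1]);return E[:3,3],v/np.linalg.norm(v)
def onz(c,p,z):
    o,v=ray(c,p);return o+v*(z-o[2])/v[2]
def tri(*cp):
    A=np.zeros((3,3));b=np.zeros(3)
    for c,p in cp:
        o,v=ray(c,p);M=np.eye(3)-np.outer(v,v);A+=M;b+=M@o
    return np.linalg.solve(A,b)
def proj(c,X):
    K,k,E=c;q=E[:3,:3].T@(np.array(X)-E[:3,3]);u=q[:2]/q[2];u=u*(1+k*(u@u));return K[:2,:2]@u+K[:2,2]
def snap(n,name):
    s=observe();im=capture(n);cv2.imwrite(f"pics/{name}.png",im[:,:,::-1]);return cam(n,s),im[:,:,::-1].copy()
E
python3 - <<'E'
from h import *
a=cv2.imread("pics/scene0.png");b=cv2.imread("pics/side0.png")
A=cv2.resize(a[160:255,145:405],None,fx=3,fy=3,interpolation=2)
B=cv2.resize(b[110:280,250:450],None,fx=3.5,fy=3.5,interpolation=2)[:310,:]
B1=cv2.resize(b[110:282,250:450],None,fx=1.8,fy=1.8,interpolation=2)
C=np.zeros((600,780,3),np.uint8);C[:285]=A;C[288:288+B1.shape[0],:B1.shape[1]]=B1[:312]
w=cv2.imread("pics/wrist0.png");W=cv2.resize(w,(400,250));C[300:550,375:775]=W
cv2.imwrite("pics/crop1.png",C)
E
```

```text
(no output)
```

View pics/crop1.png

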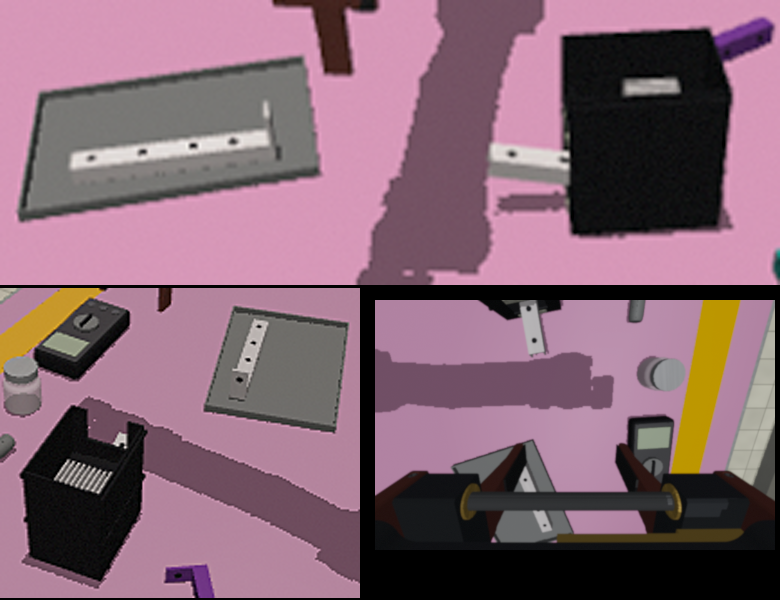

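The crop confirms it: a bare white leg with holes comes out of the bin's slot at scene px ≈(308..335, 208..220). The mate's plate is at the tray's right-hand end in the scene, ≈(234,200).

```bash
python3 - <<'E'
from h import *
np.set_printoptions(precision=1,suppress=True)
cs=cam("scene");cd=cam("side");cw=cam("wrist")
f=lambda x,y:(145+x/3,160+y/3)
g=lambda x,y:(250+x/1.8,110+(y-288)/1.8)
print("bin rim scene",[onz(cs,f(*p),158)[:2] for p in((562,38),(712,30),(730,95),(568,103))])
print("bin rim side",[onz(cd,g(*p),158)[:2] for p in((22,475),(107,498))])
print("tray scene",[onz(cs,f(*p),13)[:2] for p in((40,93),(302,58),(320,172),(22,217))])
print("tray side",[onz(cd,g(*p),13)[:2] for p in((235,307),(350,326),(333,430),(205,410))])
print("mate top scene",[onz(cs,f(*p),23)[:2] for p in((70,154),(72,169),(268,131),(268,150))])
w=cv2.imread("pics/wrist0.png")
hsv=cv2.cvtColor(w,cv2.COLOR_BGR2HSV)
m=((hsv[...,1]<40)&(hsv[...,2]>150)).astype(np.uint8);m[100:]=0;m[:,400:]=0
cn=max(cv2.findContours(m,0,2)[0],key=cv2.contourArea)
q=cv2.approxPolyDP(cn,2.5,True)[:,0];print(q)
for p in q:print(p,onz(cw,p,65)[:2],onz(cw,p,50)[:2])
s=cv2.imread("pics/scene0.png");hsv=cv2.cvtColor(s,cv2.COLOR_BGR2HSV)
m=((hsv[...,1]<60)&(hsv[...,2]>130)).astype(np.uint8)
for (x0,y0,x1,y1) in((300,200,345,230),(160,185,250,225)):
    mm=np.zeros_like(m);mm[y0:y1,x0:x1]=m[y0:y1,x0:x1]
    cn=max(cv2.findContours(mm,0,2)[0],key=cv2.contourArea);q=cv2.approxPolyDP(cn,1.5,True)[:,0]
    for p in q:print(p,onz(cs,p,65)[:2],onz(cs,p,23)[:2])
cv2.imwrite("pics/w2.png",cv2.resize(w[0:110,200:340],None,fx=5,fy=5,interpolation=2))
E
```

```text
bin rim scene [array([512.7, 164.7]), array([488.2, 302.4]), array([590.6, 316.2]), array([613.3, 178.3])]
bin rim side [array([580.1, 320.8]), array([472.4, 296.3])]
tray scene [array([ 443.2, -412.3]), array([ 354.5, -142. ]), array([550.5, -72.4]), array([ 640.7, -341.7])]
tray side [array([ 627.3, -351.2]), array([ 431.7, -410.3]), array([ 345.2, -135.1]), array([531.3, -68.3])]
mate top scene [array([ 555.5, -327.1]), array([ 578.3, -315.3]), array([ 502.1, -137.5]), array([ 532.7, -128.8])]
[[256   6]
 [249   9]
 [251  15]
 [247  19]
 [239  10]
 [233  12]
 [246  86]
 [270  80]]
[256   6] [569.8 172.1] [567.3 176.3]
[249   9] [563.  169.7] [560.1 173.7]
[251  15] [564.6 164.6] [561.8 168.4]
[247  19] [560.5 161.2] [557.5 164.9]
[239  10] [553.3 168.9] [550.  172.9]
[233  12] [547.5 167.2] [543.9 171.1]
[246  86] [555.3 100.5] [552.1 101.3]
[270  80] [580.2 106.2] [578.1 107.2]
[308 207] [553.4  98.5] [500.2  89.8]
[309 215] [588.8 106.1] [537.8  97.8]
[307 218] [602.2 102.3] [552.   93.8]
[333 220] [604.8 174. ] [554.8 169.8]
[334 214] [578.8 174.6] [527.2 170.5]
[331 213] [575.1 166. ] [523.2 161.3]
[332 211] [566. 168.] [513.6 163.4]
[334 212] [570.  173.9] [517.8 169.7]
[333 210] [561.2 170.4] [508.6 166. ]
[233 202] [ 547.7 -121.9] [ 494.2 -144. ]
[169 210] [ 599.4 -295.1] [ 549.1 -327.7]
[168 216] [ 625.8 -286.9] [ 577.  -318.9]
[170 220] [ 642.2 -274. ] [ 594.4 -305.3]
[215 215] [ 610.4 -155.6] [ 560.7 -179.7]
[230 211] [ 589.4 -118.6] [ 538.5 -140.5]
[235 212] [ 592.7 -103.2] [ 541.9 -124.1]
```

View pics/w2.png

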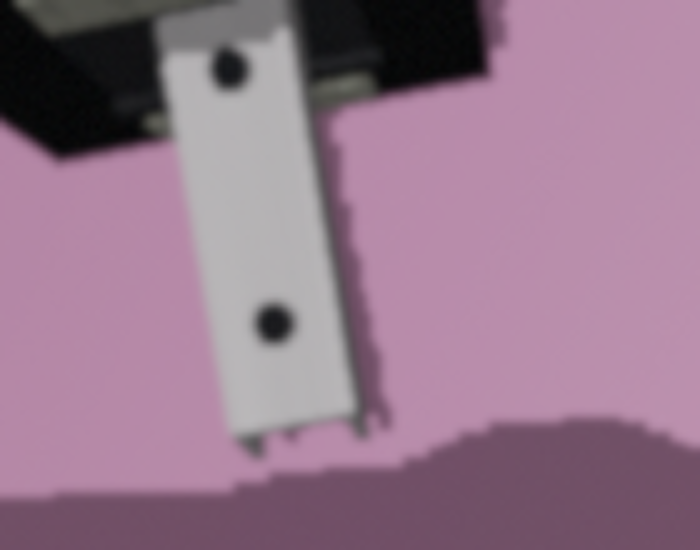

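```bash
cat >> h.py <<'E'
np.set_printoptions(precision=3,suppress=True)
def pose(g,h,b):
    "grasp point g, heading h deg, lean b deg (body back, away from heading)"
    h,b=np.radians([h,b]);d=np.array([np.cos(h),np.sin(h),0]);z=np.array([0,0,1.])
    zt=np.sin(b)*d-np.cos(b)*z;xt=np.cos(b)*d+np.sin(b)*z
    R=np.c_[xt,np.cross(zt,xt),zt];return np.array(g)-163*zt,R
def now():
    s=observe();return np.array(s["ee_pos"]),Ro.from_euler("xyz",s["tool_rot"]).as_matrix()
def rows(A,B,n=None):
    "n equal rows taking pose A to B"
    w=Ro.from_matrix(A[1].T@B[1]).as_rotvec();p=A[1].T@(B[0]-A[0])
    for k in range(n or 1,200):
        r=Ro.from_rotvec(w/k).as_matrix();S=sum(np.linalg.matrix_power(r,i) for i in range(k));t=np.linalg.solve(S,p)
        a,c=t/20,np.degrees(w/k)/6
        if max(abs(np.r_[a,c]))<=.95 or n:break
    print(k,"rows",np.round(a,2).tolist(),np.round(c,2).tolist());return B
def where():
    p,R=now();g=p+163*R[:,2];h=np.degrees(np.arctan2(R[1,0],R[0,0]));b=np.degrees(np.arcsin(R[2,0]))
    s=observe();print("t",round(s["clock"],2),"grasp",np.round(g,1),"h",round(h,1),"lean",round(b,1),"roll",round(np.degrees(R[2,1]),1),"gap",round(s["finger_gap"],1),"F",np.round(s["contact_force"],1));return g,h,b
E
python3 - <<'E'
from h import *
where()
g=np.array([566,114.7,65.4]);P=pose(g,99,10);pre=pose(g-70*P[1][:,2],99,10)
rows(now(),pre,16);rows(pre,P)
E
```

```text
t 0.15 grasp [624.6  -0.  241. ] h 90.0 lean -0.0 roll -0.1 gap 87.9 F [ 0.1 -0.3  1. ]
16 rows [0.22, -0.14, 0.36] [0.01, 0.1, -0.09]
4 rows [0.0, 0.0, 0.88] [0.0, 0.0, 0.0]
```

Request:
carry_out:
  increments:
    - [[0.44,-0.28,0.72],[0.02,0.2,-0.18],1]
    - [[0.44,-0.28,0.72],[0.02,0.2,-0.18],1]
    - [[0.44,-0.28,0.72],[0.02,0.2,-0.18],1]
    - [[0.44,-0.28,0.72],[0.02,0.2,-0.18],1]
    - [[0.44,-0.28,0.72],[0.02,0.2,-0.18],1]
    - [[0.44,-0.28,0.72],[0.02,0.2,-0.18],1]
    - [[0.44,-0.28,0.72],[0.02,0.2,-0.18],1]
    - [[0,0,0],[0,0,0],1]

```text
clock: 0.82
ee_pos: [579.0, 67.1, 302.6]
tool_rot: [-3.134, -0.153, 1.706]
contact_force: [-1.2, 0.8, -0.2]
finger_gap: 88.1
```

```bash
python3 - <<'E'
from h import *
where()
c,w=snap("wrist","w3")
g=np.array([566,114.7,65.4]);P=pose(g,99,10);pre=pose(g-70*P[1][:,2],99,10)
rows(now(),P,8)
print(proj(c,[568,102.5,65]))
E
```

```text
t 0.82 grasp [574.5  91.5 141.5] h 97.8 lean 8.7 roll -0.4 gap 88.1 F [-1.2  0.8 -0.2]
8 rows [0.06, -0.04, 0.5] [-0.0, 0.03, -0.03]
[308.269 211.954]
```

View pics/w3.png

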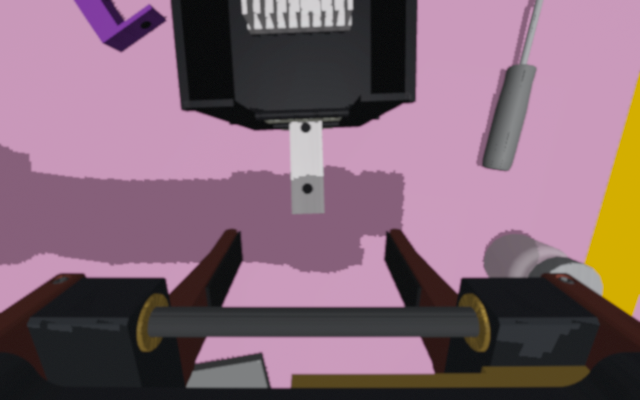

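The nose shows at (308,213), as predicted, and the leg runs straight up the picture to (306,122), so the jaw heading is right.

Request:
carry_out:
  increments:
    - [[0.07,-0.04,0.57],[0,0.03,-0.03],1]
    - [[0.07,-0.04,0.57],[0,0.03,-0.03],1]
    - [[0.07,-0.04,0.57],[0,0.03,-0.03],1]
    - [[0.07,-0.04,0.57],[0,0.03,-0.03],1]
    - [[0.07,-0.04,0.57],[0,0.03,-0.03],1]
    - [[0.07,-0.04,0.57],[0,0.03,-0.03],1]
    - [[0.07,-0.04,0.57],[0,0.03,-0.03],1]
    - [[0,0,0],[0,0,0],1]

```text
clock: 1.53
ee_pos: [574.9, 84.8, 223.2]
tool_rot: [3.135, -0.168, 1.722]
contact_force: [-0.4, -0.5, 0.2]
finger_gap: 88.0
```

```bash
python3 - <<'E'
from h import *
where()
c,w=snap("wrist","w4")
g=np.array([566,114.7,65.4]);rows(now(),pose(g,99,10),2)
c=cam("wrist");print([proj(c,[x,y,65]) for x,y in((555,100),(580.5,104))])
s=capture("side")[:,:,::-1];sc=capture("scene")[:,:,::-1]
C=np.zeros((400,780,3),np.uint8);C[:,:480]=cv2.resize(w[130:330,200:440],(480,400));C[:,480:]=cv2.resize(sc[130:250,270:360],(300,400),interpolation=2)
cv2.imwrite("pics/c4.png",C)
E
```

```text
t 1.53 grasp [571.9 112.   62.5] h 98.7 lean 9.6 roll 0.4 gap 88.0 F [-0.4 -0.5  0.2]
2 rows [0.08, -0.11, -0.03] [0.04, 0.03, -0.03]
[array([279.671, 278.28 ]), array([326.431, 277.792])]
```

View pics/c4.png

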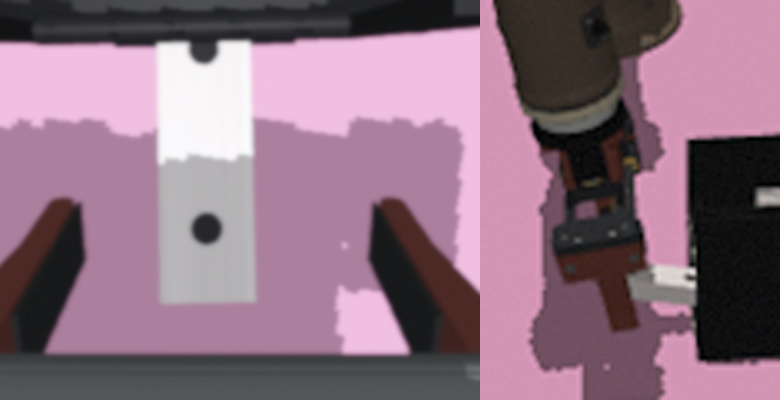

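The nose end sits at wrist px ≈(303,281), about 5 mm to one side of the jaws' middle (313). I'll correct that and close.

Request:
carry_out:
  increments:
    - [[0.06,-0.12,0],[0.03,0.03,-0.03],1]
    - [[0.06,-0.12,0],[0.02,0.02,-0.02],1]
    - [[0.04,-0.03,0],[0,0,0],1]
    - [[0,0,0],[0,0,0],0]
    - [[0,0,0],[0,0,0],0]
    - [[0,0,0],[0,0,0],0]
    - [[0,0,0],[0,0,0],0]
    - [[0,0,0],[0,0,0],0]

```text
clock: 2.35
ee_pos: [571.2, 86.0, 230.0]
tool_rot: [3.13, -0.173, 1.727]
contact_force: [0.2, -1.0, 0.7]
finger_gap: 58.0
```

```bash
python3 - <<'E'
from h import *
where()
E
```

```text
t 2.35 grasp [568.7 114.   69.5] h 99.0 lean 9.9 roll 0.7 gap 58.0 F [ 0.2 -1.   0.7]
```

Request:
carry_out:
  increments:
    - [[0,-0.12,0.2],[0,0,0],0.6]
    - [[0,0,0],[0,0,0],0.6]
    - [[0,0,0],[0,0,0],0.6]
    - [[0,0,0],[0,0,0],0.6]
    - [[0,0,0],[0,0,0],0.6]
    - [[0,0,0],[0,0,0],0.6]
    - [[0,0,0],[0,0,0],0.6]
    - [[0,0,0],[0,0,0],0.6]

```text
clock: 3.02
ee_pos: [568.4, 86.4, 225.2]
tool_rot: [3.131, -0.173, 1.727]
contact_force: [0.6, 0.2, -0.5]
finger_gap: 52.6
```

```bash
python3 - <<'E'
from h import *
where()
E
```

```text
t 3.02 grasp [565.8 114.3  64.6] h 99.0 lean 9.9 roll 0.6 gap 52.6 F [ 0.6  0.2 -0.5]
```

Request:
carry_out:
  increments:
    - [[0,0,0],[0,0,0],0]
    - [[0,0,0],[0,0,0],0]
    - [[0,0,0],[0,0,0],0]
    - [[0,0,0],[0,0,0],0]
    - [[0,0,0],[0,0,0],0]
    - [[0,0,0],[0,0,0],0]
    - [[0,0,0],[0,0,0],0]
    - [[0,0,0],[0,0,0],0]

```text
clock: 3.68
ee_pos: [568.6, 86.3, 225.3]
tool_rot: [3.13, -0.173, 1.727]
contact_force: [0.0, -0.8, -0.1]
finger_gap: 25.8
```

```bash
python3 - <<'E'
from h import *
g,h,b=where()
c=cam("wrist");cv2.imwrite("pics/w5.png",capture("wrist")[:,:,::-1])
# bracket model: local grasp at x=-88,z=23; alpha=b+12 fixed
lip=np.array([563,171.5,30])  # approx: front face
hh=np.radians(h);d=np.array([np.cos(hh),np.sin(hh),0])
print("dist grasp->lip along d",(lip-g)@d)
E
```

```text
t 3.68 grasp [566.  114.3  64.8] h 98.9 lean 9.9 roll 0.6 gap 25.8 F [ 0.  -0.8 -0.1]
dist grasp->lip along d 56.98694864872646
```

```bash
cat > plan.py <<'E'
from h import *
H=98.9;AL=22.0;GX,GZ=-88.,23.
g0=np.array([566,114.3,64.8])
dv=np.array([np.cos(np.radians(H)),np.sin(np.radians(H)),0])
def ax(t): t=np.radians(t);return np.array([np.cos(t),-np.sin(t)]),np.array([np.sin(t),np.cos(t)])
# 2D coords (d from bin front, z); lip contact local (-27,0) at th=12 -> d=1.5
x,z=ax(12);D0=1.5-((-27-GX)*x+(0-GZ)*z)[0]   # d of g0
def grasp(th,heel):
    x,z=ax(th);g=np.array(heel)+(GX-100)*x+GZ*z
    return g0+dv*(g[0]-D0)+np.array([0,0,g[1]-g0[2]])
def pos(th,L,e): # heel from inside length and clearance
    x,z=ax(th);return np.array([1.5,30])+L*x+e*z
def clear(g,b):
    th=AL-b;x,z=ax(th);g2=np.array([D0+(g-g0)@dv,g[2]]);o=g2-GX*x-GZ*z
    out=np.array([(100,0),(100,54),(96,54),(96,20),(-100,20),(-100,0),(100,0)],float)
    P=np.vstack([np.linspace(a,c,60) for a,c in zip(out,out[1:])]);W=o+P[:,:1]*x+P[:,1:]*z
    lip=np.hypot(W[:,0]-1.5,W[:,1]-27).min()-3
    q=np.maximum([0,76]-W,0);up=np.hypot(*q.T).min()
    ins=W[(W[:,0]>4)];fl=ins[:,1].min()-4 if len(ins) else 99
    return round(th,1),np.round(o+100*x,1).tolist(),"lip",round(lip,1),"up",round(up,1),"floor",round(fl,1)
def go(th,heel,n):
    return pose(grasp(th,heel),H,AL-th)
def seg(A,B,n):
    rows(A,B,n);w=Ro.from_matrix(A[1].T@B[1]).as_rotvec()/n;r=Ro.from_rotvec(w).as_matrix()
    S=sum(np.linalg.matrix_power(r,i) for i in range(n));t=np.linalg.solve(S,A[1].T@(B[0]-A[0]));p,R=A
    for k in range(n):
        p=p+R@t;R=R@r
        if k%2 or k==n-1:print("   ",*clear(p+163*R[:,2],np.degrees(np.arcsin(R[2,0]))))
    return B
E
python3 - <<'E'
from plan import *
A=now()
for th,hl,n in((12,pos(12,127,2.5),4),(20,pos(20,60,3),8),(33,pos(33,40,3),4),(52,pos(52,26,3.),8),(52,pos(52,0,2.8),4),(54,pos(52,0,2.8)+[-60,1],8),(54,pos(52,0,2.8)+[-100,40],8)):
    A=seg(A,go(th,hl,n),n)
E
```

```text
4 rows [0.01, 0.02, -0.03] [0.03, 0.0, 0.0]
    12.1 [125.9, 4.4] lip 1.0 up 17.9 floor 0.4
    12.0 [126.2, 6.0] lip 2.5 up 16.3 floor 2.0
8 rows [-0.19, 0.0, -0.23] [-0.0, -0.17, 0.0]
    14.0 [109.3, 6.7] lip 3.5 up 15.9 floor 2.7
    16.0 [92.5, 8.0] lip 3.9 up 15.0 floor 4.0
    18.0 [75.6, 9.9] lip 3.7 up 13.6 floor 5.9
    20.0 [58.9, 12.3] lip 3.0 up 11.6 floor 8.3
4 rows [0.46, 0.0, -0.42] [-0.0, -0.54, -0.0]
    26.5 [47.8, 10.9] lip 3.4 up 15.0 floor 6.9
    33.0 [36.7, 10.7] lip 2.6 up 14.8 floor 6.7
8 rows [0.43, -0.0, -0.3] [0.0, -0.4, 0.0]
    37.8 [32.5, 10.4] lip 2.9 up 12.1 floor 6.4
    42.5 [28.2, 10.3] lip 2.8 up 9.4 floor 6.3
    47.3 [24.0, 10.7] lip 2.5 up 6.7 floor 6.7
    52.0 [19.9, 11.4] lip 1.8 up 4.2 floor 7.4
4 rows [-0.3, 0.0, -0.12] [0.0, 0.0, 0.0]
    52.0 [11.8, 21.5] lip 1.8 up 4.3 floor 17.5
    52.0 [3.7, 31.7] lip 2.2 up 4.3 floor 28.3
8 rows [-0.27, -0.0, 0.15] [-0.0, -0.04, -0.0]
    52.5 [-11.3, 31.8] lip 8.6 up 8.2 floor 40.0
    53.0 [-26.3, 32.0] lip 17.7 up 8.3 floor 51.1
    53.5 [-41.3, 32.3] lip 26.7 up 8.4 floor 99
    54.0 [-56.3, 32.7] lip 35.6 up 17.0 floor 99
8 rows [-0.34, 0.0, -0.07] [0.0, 0.0, 0.0]
    54.0 [-66.3, 42.5] lip 49.4 up 22.7 floor 99
    54.0 [-76.3, 52.2] lip 63.1 up 32.6 floor 99
    54.0 [-86.3, 62.0] lip 76.9 up 42.6 floor 99
    54.0 [-96.3, 71.7] lip 90.7 up 52.6 floor 99
```

Request:
carry_out:
  increments:
    - [[0.01,0.02,-0.03],[0.03,0,0],0]
    - [[0.01,0.02,-0.03],[0.03,0,0],0]
    - [[0.01,0.02,-0.03],[0.03,0,0],0]
    - [[0.01,0.02,-0.03],[0.03,0,0],0]
    - [[0,0,0],[0,0,0],0]
    - [[-0.19,0,-0.23],[0,-0.17,0],0]
    - [[-0.19,0,-0.23],[0,-0.17,0],0]
    - [[-0.19,0,-0.23],[0,-0.17,0],0]

```text
clock: 4.4
ee_pos: [571.9, 72.9, 239.5]
tool_rot: [-3.136, -0.116, 1.727]
contact_force: [-0.2, -0.4, -1.9]
finger_gap: 25.7
```

```bash
python3 - <<'E'
from plan import *
g,h,b=where();print(clear(g,b))
s=capture("scene")[:,:,::-1];cv2.imwrite("pics/s6.png",s)
c=cam("scene")
# predicted bracket nose top in scene
x,z=ax(AL-b);n=(-100-GX)*x+(20-GZ)*z;N=g+dv*n[0]+np.array([0,0,n[1]])
print(proj(c,N))
seg(now(),go(20,pos(20,60,3),5),6)
E
```

```text
t 4.4 grasp [568.   91.4  77.6] h 99.0 lean 6.6 roll -0.3 gap 25.7 F [-0.2 -0.4 -1.9]
(np.float64(15.4), [98.8, 5.6], 'lip', np.float64(2.3), 'up', np.float64(17.3), 'floor', np.float64(1.6))
[300.139 206.654]
6 rows [-0.15, 0.0, -0.18] [-0.01, -0.13, 0.0]
    17.0 [84.5, 7.9] lip 3.0 up 15.3 floor 3.9
    18.5 [71.7, 9.9] lip 3.1 up 13.6 floor 5.9
    20.0 [58.9, 12.3] lip 3.0 up 11.6 floor 8.3
```

Request:
carry_out:
  increments:
    - [[-0.15,0,-0.18],[0,-0.12,0],0]
    - [[-0.15,0,-0.18],[0,-0.13,0],0]
    - [[-0.15,0,-0.18],[0,-0.13,0],0]
    - [[-0.15,0,-0.18],[0,-0.13,0],0]
    - [[-0.15,0,-0.18],[0,-0.13,0],0]
    - [[0,0,0],[0,0,0],0]
    - [[0,0,0],[0,0,0],0]
    - [[0,0,0],[0,0,0],0]

```text
clock: 5.12
ee_pos: [575.6, 53.7, 260.6]
tool_rot: [-3.14, -0.038, 1.727]
contact_force: [0.6, 0.1, -0.8]
finger_gap: 26.1
```

```bash
python3 - <<'E'
from plan import *
g,h,b=where();print(clear(g,b))
s=capture("scene")[:,:,::-1]
c=cam("scene")
b2=cv2.resize(s[120:250,220:400],None,fx=4,fy=4,interpolation=2)
x,z=ax(AL-b)
for l in((-100,20),(-27,20),(-100,0),(0,0),(40,20)):
    n=(l[0]-GX)*x+(l[1]-GZ)*z;q=(proj(c,g+dv*n[0]+np.array([0,0,n[1]]))-[220,120])*4+2
    cv2.circle(b2,tuple(int(v) for v in q),3,(0,255,0),-1)
cv2.imwrite("pics/s7.png",b2)
seg(now(),go(33,pos(33,40,3),5),5)
E
```

```text
t 5.12 grasp [574.3  59.7  97.7] h 98.9 lean 2.2 roll -0.1 gap 26.1 F [ 0.6  0.1 -0.8]
(np.float64(19.8), [60.4, 12.2], 'lip', np.float64(3.1), 'up', np.float64(11.6), 'floor', np.float64(8.2))
5 rows [0.36, -0.0, -0.34] [-0.0, -0.44, 0.0]
    25.1 [51.1, 10.9] lip 3.5 up 14.5 floor 6.9
    30.4 [41.5, 10.6] lip 3.2 up 15.6 floor 6.6
    33.0 [36.7, 10.7] lip 2.6 up 14.8 floor 6.7
```

View pics/s7.png

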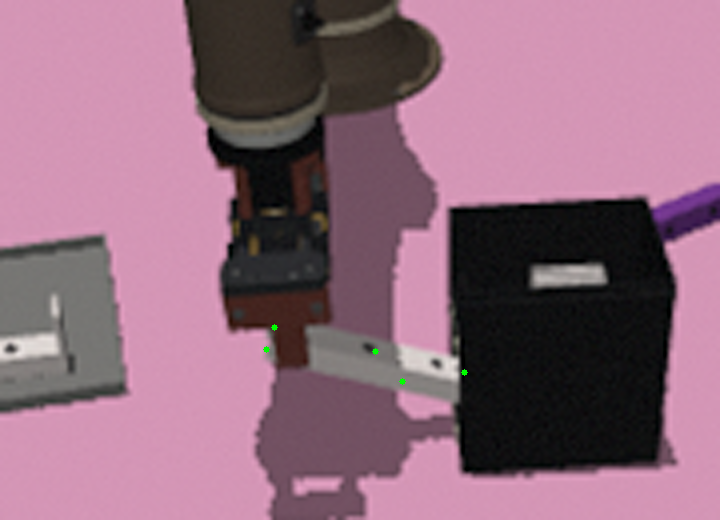

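The model marks land on the hole line, with holes at (370,347) and (437,363) and marks at (375,351) and (464,372). The bracket hasn't slipped, and the upper bin hasn't moved.

Request:
carry_out:
  increments:
    - [[0.36,0,-0.34],[0,-0.44,0],0]
    - [[0.36,0,-0.34],[0,-0.44,0],0]
    - [[0.36,0,-0.34],[0,-0.44,0],0]
    - [[0.36,0,-0.34],[0,-0.44,0],0]
    - [[0.18,0,-0.17],[0,-0.22,0],0]
    - [[0,0,0],[0,0,0],0]
    - [[0,0,0],[0,0,0],0]
    - [[0,0,0],[0,0,0],0]

```text
clock: 5.83
ee_pos: [569.4, 89.9, 288.5]
tool_rot: [-3.137, 0.173, 1.728]
contact_force: [0.6, -0.6, -1.9]
finger_gap: 26.0
```

```bash
python3 - <<'E'
from plan import *
g,h,b=where();print(clear(g,b))
seg(now(),go(43,pos(43,32,3),5),5)
seg(now(),go(52,pos(52,26,3),5),7)
E
```

```text
t 5.83 grasp [573.1  62.  127.9] h 99.0 lean -9.9 roll -0.2 gap 26.0 F [ 0.6 -0.6 -1.9]
(np.float64(31.9), [41.3, 9.0], 'lip', np.float64(2.8), 'up', np.float64(15.0), 'floor', np.float64(5.0))
5 rows [0.36, 0.0, -0.29] [-0.01, -0.37, 0.0]
    36.4 [35.5, 9.2] lip 2.9 up 12.8 floor 5.2
    40.8 [29.8, 9.9] lip 2.7 up 10.7 floor 5.9
    43.0 [26.9, 10.4] lip 2.2 up 9.6 floor 6.4
7 rows [0.5, 0.0, -0.37] [-0.01, -0.48, 0.0]
    37.7 [35.1, 8.9] lip 3.2 up 11.8 floor 4.9
    43.4 [28.9, 9.4] lip 3.3 up 8.5 floor 5.4
    49.1 [22.9, 10.6] lip 2.4 up 5.6 floor 6.6
    52.0 [19.9, 11.4] lip 1.8 up 4.2 floor 7.4
```

Request:
carry_out:
  increments:
    - [[0.5,0,-0.37],[0,-0.48,0],0]
    - [[0.5,0,-0.37],[0,-0.48,0],0]
    - [[0.5,0,-0.37],[0,-0.48,0],0]
    - [[0.5,0,-0.37],[0,-0.48,0],0]
    - [[0.5,0,-0.37],[0,-0.48,0],0]
    - [[0.38,0,-0.28],[0,-0.36,0],0]
    - [[0,0,0],[0,0,0],0]
    - [[0,0,0],[0,0,0],0]

```text
clock: 6.5
ee_pos: [559.5, 155.7, 310.4]
tool_rot: [-3.134, 0.462, 1.721]
contact_force: [-0.4, 0.3, -1.0]
finger_gap: 25.9
```

```bash
python3 - <<'E'
from plan import *
g,h,b=where();print(clear(g,b))
A=seg(now(),go(52,pos(52,0,2.8),5),4)
A=seg(A,go(54,pos(52,0,2.8)+[-60,1],5),8)
s=capture("scene")[:,:,::-1];c=cam("scene")
b2=cv2.resize(s[100:250,220:400],None,fx=4,fy=4,interpolation=2)
x,z=ax(AL-b)
for l in((-100,20),(-27,20),(-100,0),(0,0),(40,20)):
    n=(l[0]-GX)*x+(l[1]-GZ)*z;q=(proj(c,g+dv*n[0]+np.array([0,0,n[1]]))-[220,100])*4+2
    cv2.circle(b2,tuple(int(v) for v in q),3,(0,255,0),-1)
cv2.imwrite("pics/s8.png",b2)
E
```

```text
t 6.5 grasp [569.2  83.8 164.5] h 98.6 lean -26.4 roll -0.4 gap 25.9 F [-0.4  0.3 -1. ]
(np.float64(48.4), [23.5, 8.5], 'lip', np.float64(1.4), 'up', np.float64(7.3), 'floor', np.float64(4.5))
4 rows [-0.16, -0.0, -0.27] [-0.02, -0.15, -0.01]
    50.2 [13.4, 20.0] lip 1.7 up 5.7 floor 16.0
    52.0 [3.7, 31.7] lip 2.2 up 4.3 floor 28.3
8 rows [-0.27, -0.0, 0.15] [-0.0, -0.04, -0.0]
    52.5 [-11.3, 31.8] lip 8.6 up 8.2 floor 40.0
    53.0 [-26.3, 32.0] lip 17.7 up 8.3 floor 51.1
    53.5 [-41.3, 32.3] lip 26.7 up 8.4 floor 99
    54.0 [-56.3, 32.7] lip 35.6 up 17.0 floor 99
```

View pics/s8.png

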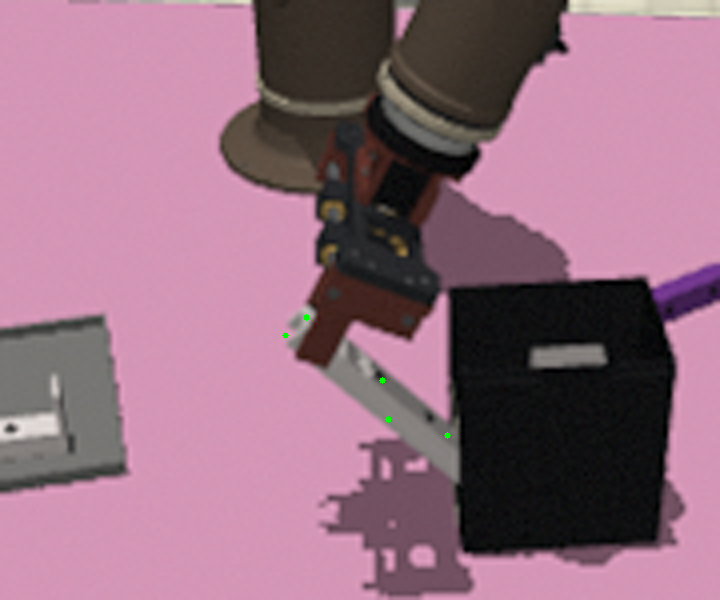

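The hole line is about 1 px above the model marks, so the bracket sits roughly 2 mm higher than modelled. I'll lower the clearance over the lip a little.

```bash
python3 - <<'E'
from plan import *
A=seg(now(),go(52.5,pos(52.5,8,2),5),4)
A=seg(A,go(53,pos(53,0,2),5),3)
E
```

```text
4 rows [-0.04, -0.0, -0.24] [-0.02, -0.17, -0.01]
    50.5 [15.5, 16.5] lip 1.1 up 6.1 floor 12.5
    52.5 [8.0, 24.9] lip 1.0 up 5.1 floor 20.9
3 rows [-0.09, 0.0, -0.07] [-0.0, -0.03, 0.0]
    52.8 [4.7, 29.1] lip 0.8 up 4.6 floor 25.1
    53.0 [3.1, 31.2] lip 1.5 up 4.5 floor 28.3
```

Request:
carry_out:
  increments:
    - [[-0.04,0,-0.24],[-0.02,-0.17,0],0]
    - [[-0.04,0,-0.24],[-0.02,-0.17,0],0]
    - [[-0.04,0,-0.24],[0,-0.17,0],0]
    - [[-0.04,0,-0.24],[0,-0.17,0],0]
    - [[-0.09,0,-0.07],[0,-0.03,0],0]
    - [[-0.09,0,-0.07],[0,-0.03,0],0]
    - [[0,0,0],[0,0,0],0]
    - [[0,0,0],[0,0,0],0]

```text
clock: 7.22
ee_pos: [559.8, 155.2, 335.8]
tool_rot: [-3.139, 0.544, 1.713]
contact_force: [0.9, -0.2, -0.7]
finger_gap: 25.7
```

```bash
python3 - <<'E'
from plan import *
g,h,b=where();print(clear(g,b))
A=seg(now(),go(53,pos(53,0,2)+[-4,1],5),2)
A=seg(now(),go(54,pos(52,0,2)+[-60,1],5),7)
s=capture("scene")[:,:,::-1];cv2.imwrite("pics/s9.png",s)
E
```

```text
t 7.22 grasp [571.3  71.6 196.3] h 98.2 lean -31.2 roll -0.1 gap 25.7 F [ 0.9 -0.2 -0.7]
(np.float64(53.2), [-2.2, 32.0], 'lip', np.float64(3.2), 'up', np.float64(8.1), 'floor', np.float64(33.0))
2 rows [0.01, -0.0, -0.01] [-0.05, 0.01, -0.05]
    53.0 [-0.9, 32.2] lip 2.7 up 7.1 floor 32.1
7 rows [-0.31, 0.0, 0.19] [-0.01, -0.02, -0.01]
    53.4 [-17.8, 32.0] lip 12.5 up 8.6 floor 44.4
    53.6 [-33.5, 32.1] lip 21.8 up 8.7 floor 55.7
    53.9 [-49.1, 32.2] lip 31.0 up 11.8 floor 99
    54.0 [-56.9, 32.2] lip 35.6 up 17.8 floor 99
```

Request:
carry_out:
  increments:
    - [[-0.31,0,0.19],[0,-0.02,0],0]
    - [[-0.31,0,0.19],[0,-0.02,0],0]
    - [[-0.31,0,0.19],[0,-0.02,0],0]
    - [[-0.31,0,0.19],[0,-0.02,0],0]
    - [[-0.31,0,0.19],[0,-0.02,0],0]
    - [[-0.31,0,0.19],[0,-0.02,0],0]
    - [[-0.31,0,0.19],[0,-0.02,0],0]
    - [[-0.31,0,0.19],[0,-0.02,0],0]

```text
clock: 7.93
ee_pos: [568.5, 90.7, 335.2]
tool_rot: [-3.137, 0.563, 1.713]
contact_force: [-0.2, -0.4, -0.9]
finger_gap: 25.7
```

```bash
python3 - <<'E'
from plan import *
g,h,b=where();print(clear(g,b))
s=capture("scene")[:,:,::-1];d=capture("side")[:,:,::-1]
C=np.zeros((400,800,3),np.uint8);C[:,:480]=cv2.resize(s[100:250,220:400],(480,400),interpolation=2)
C[:,480:]=cv2.resize(d[110:310,240:400],(320,400),interpolation=2);cv2.imwrite("pics/s10.png",C)
E
```

```text
t 7.93 grasp [580.    4.4 197.4] h 98.2 lean -32.3 roll -0.2 gap 25.7 F [-0.2 -0.4 -0.9]
(np.float64(54.3), [-73.1, 31.3], 'lip', np.float64(44.2), 'up', np.float64(32.1), 'floor', 99)
```

View pics/s10.png

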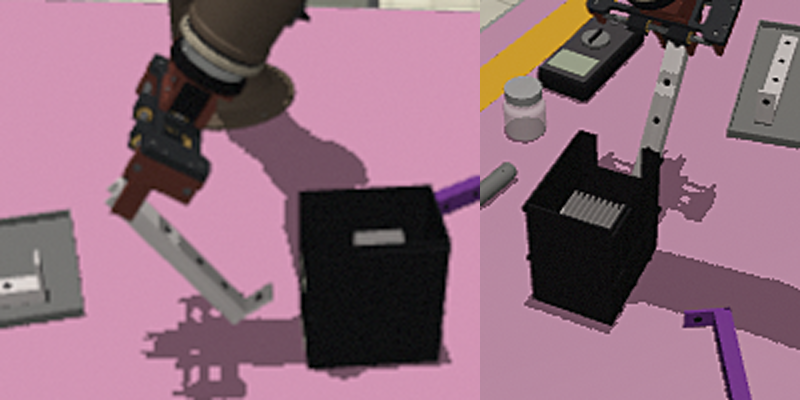

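```bash
python3 - <<'E'
from plan import *
def corners(n,box):
    im=cv2.imread(f"pics/{n}0.png");x0,y0,x1,y1=box;hsv=cv2.cvtColor(im,cv2.COLOR_BGR2HSV)
    m=(hsv[...,1]<45).astype(np.uint8);mm=np.zeros_like(m);mm[y0:y1,x0:x1]=m[y0:y1,x0:x1]
    cn=max(cv2.findContours(mm,0,1)[0],key=cv2.contourArea);hull=cv2.convexHull(cn)
    e=1
    while len(q:=cv2.approxPolyDP(hull,e,True))>4:e+=.5
    return q[:,0]
for n,box in(("scene",(145,170,258,240)),("side",(355,115,450,195))):
    c=cam(n);q=corners(n,box);X=np.array([onz(c,p,13)[:2] for p in q]);print(n,q.tolist(),X.tolist(),X.mean(0))
    print(np.linalg.norm(np.roll(X,-1,0)-X,axis=1))
E
```

```text
scene [[246, 180], [249, 218], [151, 232], [159, 190]] [[358.304646279342, -139.86667909892955], [554.2013878632614, -79.5972388054719], [639.6338583245303, -346.21802507333337], [437.5765507971754, -412.47417228931533]] [ 497.429 -244.539]
[204.958 279.974 212.643 283.899]
side [[379, 120], [443, 129], [436, 188], [364, 177]] [[632.9993026842468, -351.22949266676767], [440.0984610317555, -418.70897020746486], [344.4328708585129, -140.09082101618003], [532.681482083449, -71.5132144538942]] [ 487.553 -245.386]
[204.363 294.584 200.351 297.161]
```

```bash
python3 - <<'E'
from plan import *
def heel(p,R):
    g=p+163*R[:,2];b=np.degrees(np.arcsin(R[2,0]));h=np.arctan2(R[1,0],R[0,0]);x,z=ax(AL-b)
    n=(100-GX)*x+(0-GZ)*z;return g.round(0),(g+np.array([np.cos(h)*n[0],np.sin(h)*n[0],n[1]])).round(0)
A=now();B=pose([472,-343,125],108.2,22)
n=28;rows(A,B,n)
w=Ro.from_matrix(A[1].T@B[1]).as_rotvec()/n;r=Ro.from_rotvec(w).as_matrix()
S=sum(np.linalg.matrix_power(r,i) for i in range(n));t=np.linalg.solve(S,A[1].T@(B[0]-A[0]));p,R=A
for k in range(n):
    p=p+R@t;R=R@r
    if k%4==3:print(*heel(p,R))
E
```

```text
28 rows [-0.84, -0.33, 0.21] [-0.01, 0.32, -0.06]
[561. -47. 206.] [542.  64.  54.]
[544. -99. 208.] [519.  31.  72.]
[ 528. -150.  204.] [496.  -5.  87.]
[ 513. -202.  193.] [474. -43.  98.]
[ 499. -251.  176.] [453. -82. 104.]
[ 485. -299.  154.] [ 433. -123.  105.]
[ 472. -343.  125.] [ 413. -164.  102.]
```

Request:
carry_out:
  increments:
    - [[-0.4,-0.16,0.1],[0,0.16,-0.03],0]
    - [[-0.8,-0.32,0.2],[0,0.32,-0.06],0]
    - [[-0.8,-0.32,0.2],[0,0.32,-0.06],0]
    - [[-0.8,-0.32,0.2],[0,0.32,-0.06],0]
    - [[-0.8,-0.32,0.2],[0,0.32,-0.06],0]
    - [[-0.8,-0.32,0.2],[0,0.32,-0.06],0]
    - [[-0.8,-0.32,0.2],[0,0.32,-0.06],0]
    - [[-0.8,-0.32,0.2],[0,0.32,-0.06],0]

```text
clock: 8.7
ee_pos: [539.2, -36.9, 362.1]
tool_rot: [-3.119, 0.295, 1.775]
contact_force: [-0.6, 0.2, -1.5]
finger_gap: 25.8
```

Request:
carry_out:
  increments:
    - [[-0.8,-0.32,0.2],[0,0.32,-0.06],0]
    - [[-0.8,-0.32,0.2],[0,0.32,-0.06],0]
    - [[-0.8,-0.32,0.2],[0,0.32,-0.06],0]
    - [[-0.8,-0.32,0.2],[0,0.32,-0.06],0]
    - [[-0.8,-0.32,0.2],[0,0.32,-0.06],0]
    - [[-0.6,-0.24,0.15],[0,0.24,-0.05],0]
    - [[-0.3,-0.12,0.1],[0,0.12,-0.02],0]
    - [[0,0,0],[0,0,0],0]

```text
clock: 9.37
ee_pos: [517.9, -155.4, 362.6]
tool_rot: [-3.123, 0.077, 1.808]
contact_force: [-0.6, 0.8, -1.2]
finger_gap: 26.0
```

```bash
python3 - <<'E'
from plan import *
where();rows(now(),pose([472,-343,90],108.2,22),7)
E
```

```text
t 9.37 grasp [ 518.  -168.3  200.1] h 103.6 lean -4.4 roll -1.0 gap 26.0 F [-0.6  0.8 -1.2]
7 rows [-1.75, -0.64, 0.68] [-0.01, 0.63, -0.12]
```

Request:
carry_out:
  increments:
    - [[-0.5,-0.2,0.2],[0,0.2,-0.04],0]
    - [[-0.9,-0.32,0.34],[0,0.32,-0.06],0]
    - [[-0.9,-0.32,0.34],[0,0.32,-0.06],0]
    - [[-0.9,-0.32,0.34],[0,0.32,-0.06],0]
    - [[-0.9,-0.32,0.34],[0,0.32,-0.06],0]
    - [[-0.9,-0.32,0.34],[0,0.32,-0.06],0]
    - [[-0.9,-0.32,0.34],[0,0.32,-0.06],0]
    - [[-0.4,-0.15,0.15],[0,0.15,-0.03],0]

```text
clock: 10.03
ee_pos: [507.1, -285.9, 313.8]
tool_rot: [-3.137, -0.167, 1.866]
contact_force: [0.4, 0.1, -1.5]
finger_gap: 26.0
```

```bash
python3 - <<'E'
from plan import *
where();rows(now(),pose([472,-343,80],108.2,22),6)
E
```

```text
t 10.03 grasp [ 498.4 -260.1  153.1] h 106.9 lean 9.6 roll -0.3 gap 26.0 F [ 0.4  0.1 -1.5]
6 rows [-1.02, -0.41, 0.45] [0.0, 0.34, -0.04]
```

Request:
carry_out:
  increments:
    - [[-0.6,-0.25,0.27],[0,0.22,-0.03],0]
    - [[-0.9,-0.36,0.4],[0,0.3,-0.04],0]
    - [[-0.9,-0.36,0.4],[0,0.3,-0.04],0]
    - [[-0.9,-0.36,0.4],[0,0.3,-0.04],0]
    - [[-0.9,-0.36,0.4],[0,0.3,-0.04],0]
    - [[-0.9,-0.36,0.4],[0,0.3,-0.04],0]
    - [[-0.5,-0.2,0.2],[0,0.18,-0.02],0]
    - [[0,0,0],[0,0,0],0]

```text
clock: 10.7
ee_pos: [495.4, -393.1, 235.5]
tool_rot: [3.134, -0.371, 1.903]
contact_force: [-0.2, 0.1, -0.6]
finger_gap: 25.8
```

```bash
python3 - <<'E'
from plan import *
g,h,b=where();rows(now(),pose([472,-343,40],108.2,22),6)
s=capture("scene")[:,:,::-1];d=capture("side")[:,:,::-1]
C=np.zeros((400,800,3),np.uint8);C[:,:480]=cv2.resize(s[150:270,130:274],(480,400),interpolation=2)
C[:,480:]=cv2.resize(d[80:205,360:460],(320,400),interpolation=2)
x,z=ax(AL-b);hh=np.radians(h)
for l in((-100,20),(-60,20),(100,0),(0,20),(98,54)):
    n=(l[0]-GX)*x+(l[1]-GZ)*z;P=g+np.array([np.cos(hh)*n[0],np.sin(hh)*n[0],n[1]])
    q=(proj(cam("scene"),P)-[130,150])*480/144;cv2.circle(C,tuple(int(v) for v in q),2,(0,255,0),-1)
    q=(proj(cam("side"),P)-[360,80])*3.2+[480,0]
    if q[0]>480:cv2.circle(C,tuple(int(v) for v in q),2,(0,255,0),-1)
cv2.imwrite("pics/s11.png",C)
E
```

```text
t 10.7 grasp [ 477.3 -336.8   83.6] h 109.0 lean 21.3 roll 0.4 gap 25.8 F [-0.2  0.1 -0.6]
6 rows [-0.18, -0.06, 0.32] [0.0, 0.02, 0.02]
```

View pics/s11.png

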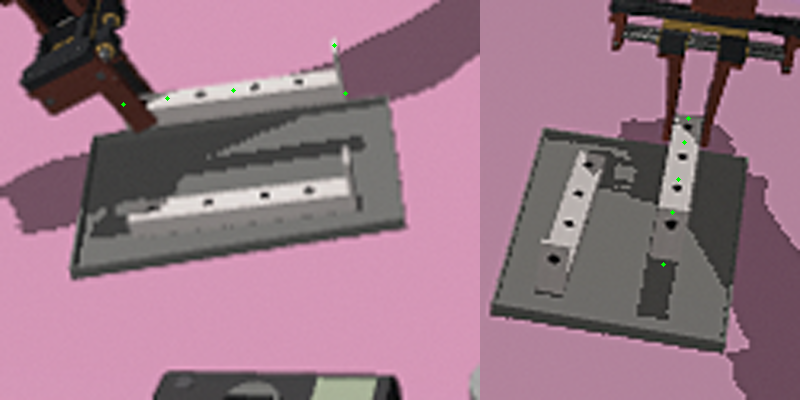

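The bracket is level, parallel to the mate, with its plate at the same end. The model marks match in both views: plate top at (334,45), heel at (346,93). Now lowering.

Request:
carry_out:
  increments:
    - [[-0.17,-0.06,0.3],[0,0.02,0.02],0]
    - [[-0.17,-0.06,0.3],[0,0.02,0.02],0]
    - [[-0.17,-0.06,0.3],[0,0.02,0.02],0]
    - [[-0.17,-0.06,0.3],[0,0.02,0.02],0]
    - [[-0.17,-0.06,0.3],[0,0.02,0.02],0]
    - [[-0.17,-0.06,0.3],[0,0.02,0.02],0]
    - [[0,0,0],[0,0,0],0]
    - [[0,0,0],[0,0,0],0]

```text
clock: 11.47
ee_pos: [494.7, -394.3, 195.4]
tool_rot: [3.133, -0.38, 1.899]
contact_force: [-0.4, 0.2, -1.3]
finger_gap: 25.5
```

```bash
python3 - <<'E'
from plan import *
g,h,b=where();rows(now(),pose([472,-343,28],108.2,22),4)
E
```

```text
t 11.47 grasp [ 476.6 -336.6   44. ] h 108.8 lean 21.8 roll 0.5 gap 25.5 F [-0.4  0.2 -1.3]
4 rows [-0.14, -0.07, 0.16] [0.01, 0.01, 0.02]
```

Request:
carry_out:
  increments:
    - [[-0.14,-0.07,0.14],[0.01,0.01,-0.03],0]
    - [[-0.14,-0.07,0.14],[0.01,0.01,-0.03],0]
    - [[-0.14,-0.07,0.14],[0.01,0.01,-0.03],0]
    - [[-0.12,-0.05,0.1],[0,0,0],0]
    - [[0,0,0],[0,0,0],0]
    - [[0,0,0],[0,0,0],0]
    - [[0,0,0],[0,0,0],0]
    - [[0,0,0],[0,0,0],0]

```text
clock: 12.13
ee_pos: [491.5, -403.2, 180.5]
tool_rot: [3.132, -0.383, 1.91]
contact_force: [0.5, -0.5, -1.1]
finger_gap: 25.5
```

```bash
python3 - <<'E'
from plan import *
g,h,b=where();rows(now(),pose([g[0],g[1],26],h,22),3)
E
```

```text
t 12.13 grasp [ 472.7 -345.3   29.3] h 109.4 lean 21.9 roll 0.5 gap 25.5 F [ 0.5 -0.5 -1.1]
3 rows [-0.02, 0.03, 0.05] [0.03, 0.0, 0.0]
```

Request:
carry_out:
  increments:
    - [[-0.02,0,0.05],[0,0,0.07],0]
    - [[-0.02,0,0.05],[0,0,0.07],0]
    - [[-0.02,0,0.05],[0,0,0.07],0]
    - [[-0.02,0,0.05],[0,0,0],0]
    - [[0,0,0],[0,0,0],0]
    - [[0,0,0],[0,0,0],0]
    - [[0,0,0],[0,0,0],0]
    - [[0,0,0],[0,0,0],0]

```text
clock: 12.8
ee_pos: [492.0, -402.9, 176.4]
tool_rot: [3.141, -0.382, 1.884]
contact_force: [0.6, -0.3, -0.2]
finger_gap: 26.0
```

```bash
python3 - <<'E'
from plan import *
g,h,b=where();print(observe()["moment"])
E
```

```text
t 12.8 grasp [ 473.3 -345.1   25.2] h 107.9 lean 21.9 roll 0.0 gap 26.0 F [ 0.6 -0.3 -0.2]
[-0.444 -0.181 -0.047]
```

Request:
carry_out:
  increments:
    - [[-0.01,0,0.04],[0,0,0],0]
    - [[0,0,0],[0,0,0],0]
    - [[0,0,0],[0,0,0],0]
    - [[0,0,0],[0,0,0],0]
    - [[0,0,0],[0,0,0],0]
    - [[0,0,0],[0,0,0],0]
    - [[0,0,0],[0,0,0],0]
    - [[0,0,0],[0,0,0],0]

```text
clock: 13.47
ee_pos: [491.9, -403.0, 176.1]
tool_rot: [3.141, -0.382, 1.884]
contact_force: [0.2, 0.4, 0.6]
finger_gap: 25.7
```

```bash
python3 - <<'E'
from plan import *
g,h,b=where();print(observe()["moment"])
E
```

```text
t 13.47 grasp [ 473.3 -345.2   24.9] h 108.0 lean 21.9 roll 0.0 gap 25.7 F [0.2 0.4 0.6]
[-0.395 -0.141 -0.034]
```

Request:
carry_out:
  increments:
    - [[-0.02,0,0.05],[0,0.04,0],0]
    - [[-0.02,0,0.05],[0,0.04,0],0]
    - [[0,0,0],[0,0,0],0]
    - [[0,0,0],[0,0,0],0]
    - [[0,0,0],[0,0,0],0]
    - [[0,0,0],[0,0,0],0]
    - [[0,0,0],[0,0,0],0]
    - [[0,0,0],[0,0,0],0]

```text
clock: 14.13
ee_pos: [492.1, -404.2, 175.6]
tool_rot: [3.14, -0.389, 1.884]
contact_force: [-0.6, -0.4, 2.1]
finger_gap: 25.7
```

```bash
python3 - <<'E'
from plan import *
g,h,b=where();print(observe()["moment"])
s=capture("scene")[:,:,::-1];d=capture("side")[:,:,::-1]
C=np.zeros((400,800,3),np.uint8);C[:,:480]=cv2.resize(s[150:270,130:274],(480,400),interpolation=2)
C[:,480:]=cv2.resize(d[80:205,360:460],(320,400),interpolation=2);cv2.imwrite("pics/s12.png",C)
E
```

```text
t 14.13 grasp [ 473.4 -345.3   24.7] h 107.9 lean 22.3 roll 0.1 gap 25.7 F [-0.6 -0.4  2.1]
[-0.283 -0.026  0.061]
```

View pics/s12.png

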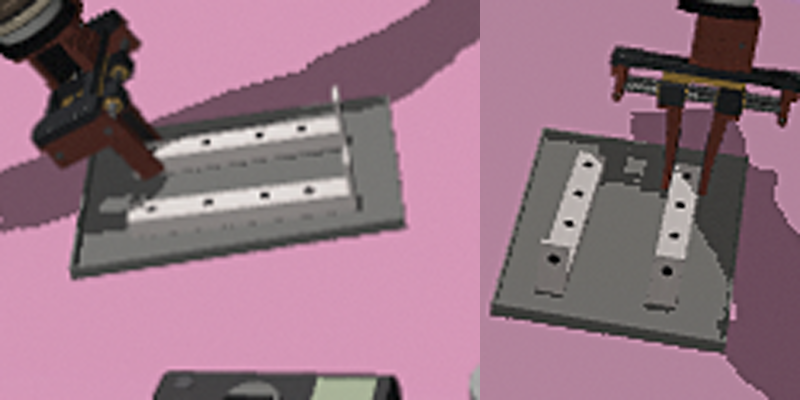

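The bracket lies beside the mate, plates at the same end, and the contact force is rising (2 N up). One more small press, then I'll open part way, clear of the tray wall and the mate.

Request:
carry_out:
  increments:
    - [[-0.02,0,0.06],[0,0.03,0],0]
    - [[-0.02,0,0.06],[0,0,0],0]
    - [[0,0,0],[0,0,0],0]
    - [[0,0,0],[0,0,0],0]
    - [[0,0,0],[0,0,0],0]
    - [[0,0,0],[0,0,0],0]
    - [[0,0,0],[0,0,0],0]
    - [[0,0,0],[0,0,0],0]

```text
clock: 14.9
ee_pos: [492.1, -404.7, 175.3]
tool_rot: [3.139, -0.392, 1.884]
contact_force: [-0.3, 0.1, 2.7]
finger_gap: 25.8
```

```bash
python3 - <<'E'
from plan import *
g,h,b=where();print(observe()["moment"])
E
```

```text
t 14.9 grasp [ 473.3 -345.4   24.7] h 107.9 lean 22.4 roll 0.1 gap 25.8 F [-0.3  0.1  2.7]
[-0.283 -0.008  0.035]
```

Request:
carry_out:
  increments:
    - [[0,0,0],[0,0,0],0.5]
    - [[0,0,0],[0,0,0],0.5]
    - [[0,0,0],[0,0,0],0.5]
    - [[0,0,0],[0,0,0],0.5]
    - [[0,0,0],[0,0,0],0.5]
    - [[0,0,0],[0,0,0],0.5]
    - [[0,0,0],[0,0,0],0.5]
    - [[0,0,0],[0,0,0],0.5]

```text
clock: 15.57
ee_pos: [493.2, -404.2, 175.4]
tool_rot: [3.137, -0.392, 1.885]
contact_force: [-0.5, -0.7, 2.1]
finger_gap: 43.6
```

```bash
python3 - <<'E'
from plan import *
where()
E
```

```text
t 15.57 grasp [ 474.7 -344.7   24.8] h 108.0 lean 22.4 roll 0.3 gap 43.6 F [-0.5 -0.7  2.1]
```

Request:
carry_out:
  increments:
    - [[0,0,-0.2],[0,0,0],0.5]
    - [[0,0,-0.4],[0,0,0],0.5]
    - [[0,0,-0.7],[0,0,0],0.5]
    - [[0,0,-0.8],[0,0,0],0.5]
    - [[0,0,-0.8],[0,0,0],0.5]
    - [[0,0,-0.8],[0,0,0],0.5]
    - [[0,0,-0.8],[0,0,0],0.5]
    - [[0,0,-0.3],[0,0,0],0.5]

```text
clock: 16.23
ee_pos: [503.0, -441.0, 267.5]
tool_rot: [-3.14, -0.397, 1.883]
contact_force: [0.4, -0.4, 0.1]
finger_gap: 44.5
```

```bash
python3 - <<'E'
from plan import *
where()
s=capture("scene")[:,:,::-1];d=capture("side")[:,:,::-1]
C=np.zeros((600,800,3),np.uint8);C[:400,:480]=cv2.resize(s[150:270,130:274],(480,400),interpolation=2)
C[:400,480:]=cv2.resize(d[80:205,360:460],(320,400),interpolation=2)
a=cv2.imread("pics/scene0.png");C[400:,:400]=cv2.resize(s[100:300,20:420],(400,200));C[400:,400:]=cv2.resize(a[100:300,20:420],(400,200));cv2.imwrite("pics/s13.png",C)
# bin displacement test: image change around bins
for n,(im,box) in dict(scene=(s,(330,165,395,242)),side=(d,(255,170,335,280))).items():
    o=cv2.imread(f"pics/{n}0.png");x0,y0,x1,y1=box
    def m(i):
        k=i[y0:y1,x0:x1].max(2)<60;ys,xs=np.nonzero(k);return k.sum(),xs.mean().round(2),ys.mean().round(2)
    print(n,m(o),m(im))
E
```

```text
t 16.23 grasp [ 483.5 -381.1  117.1] h 107.9 lean 22.7 roll -0.1 gap 44.5 F [ 0.4 -0.4  0.1]
scene (np.int64(3342), np.float64(29.5), np.float64(38.5)) (np.int64(3370), np.float64(29.36), np.float64(38.61))
side (np.int64(4243), np.float64(40.52), np.float64(55.98)) (np.int64(4230), np.float64(40.4), np.float64(56.09))
```

View pics/s13.png

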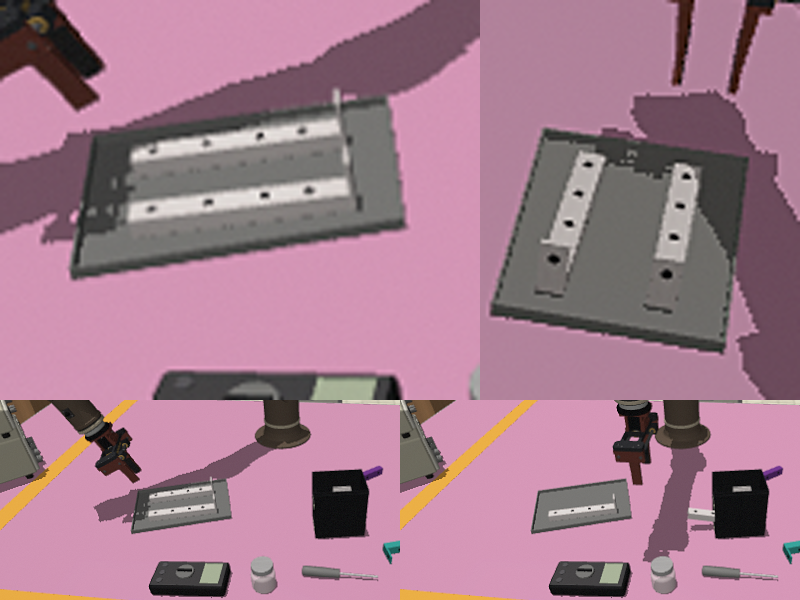

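The bracket lies flat in the tray, parallel to the mate with its plate at the same end. The gripper is clear, and the bins, mate and bystanders look unmoved, so I'm handing in.

```bash
python3 -c "
from rig import *
print(hand_in())"
```

```text
the job is handed in; nothing more can be done
None
```

The bracket is out of the lower bin and lying flat in the grey tray beside its mate, and I handed the job in after about 16 s on the robot's clock. I gripped the free end, drew it out while raising it to about 53°, and slipped the plate out under the upper bin. It lies lengthwise along the tray, with its end plate up and at the same end as the mate's.

**Set-down:** the height stopped changing at 2–3 N upward force before I let go. About 2 N remained after opening, so a fingertip was probably touching the tray floor. Backing off brought the force to about zero.

**Final pictures:** the bracket is parallel to the mate. In both views the bins' dark outline moved only about 0.1 px, so I take the upper bin as unshifted. By eye, the mate, meter, jar and screwdriver are where they were.

**Disagreements:**
- The two fixed cameras put the tray's centre about 10 mm apart, so I used the average. The tray had room for that error.
- During the draw, the bracket sat about 2 mm higher than my model, so I lowered the path over the lip.

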